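# Line up the bench supplies by height

## Task

Line the four containers (small grey round tin, blue tub, jar with the green lid, black square bottle) up on the row of four black rubber mats in order of height, each standing upright in the middle of its own mat: the shortest on the end mat beside the dark red rouge block, rising step by step to the tallest on the end mat beside the yellow beeswax puck. Leave the red block and the wax where they stand and do not tip anything over.

Things in the scene. Friction and masses are not known exactly. Their poses are not given: they have to be found in the camera images.
- tin_grey_center (a point): small round grey metal tin with a plain flat lid, 35 mm across, 21 mm high; the point is at its centre, 10.5 mm above its underside; z up. Stands loose on the worktop in front of the row, about 0.05 kg
- bead_pot_blue_center (a point): squat round blue plastic tub with a domed light-blue film top, 45 mm across, 36 mm high (firm only in its lower 24 mm: grip it there); the point is at its centre, 18 mm above its underside; z up. Stands loose on the worktop in front of the row, about 0.055 kg
- flux_jar_center (a point): round jar with cream sides and a green screw lid (closed), 48 mm across, 52 mm high; the point is at its centre, 26 mm above its underside; z up. Stands loose on the worktop in front of the row, about 0.11 kg
- spirit_tin_center (a point): black square metal bottle-shaped tin with a small grey cap, 40 (x) by 43 (y) mm in plan, 106 mm high; straight sides up to about 70 mm, then shoulders; the point is on its upright axis, 64 mm above its underside (not half-way up): grip it at that height, for lower down the cap may meet the palm of the gripper; x and y along its flat sides, z up. Stands loose on the worktop in front of the row, about 0.16 kg
- mat_1: round black rubber mat, 56 mm across and 4 mm thick, fixed on a pale beech strip (70 x 302 x 8 mm) screwed to the worktop; the leftmost (+y) of the four mats, whose centres are 75 mm apart in a straight row across the bench. Origin at the centre of its underside, 8 mm above the worktop; the top of the mat, on which things stand, is 12 mm above the worktop. x points across the row to the back, y along the row to the left, z up.
- mat_2: round black rubber mat, 56 mm across and 4 mm thick, fixed on a pale beech strip (70 x 302 x 8 mm) screwed to the worktop; second from the left. Origin at the centre of its underside, 8 mm above the worktop; the top of the mat, on which things stand, is 12 mm above the worktop. x points across the row to the back, y along the row to the left, z up.
- mat_3: round black rubber mat, 56 mm across and 4 mm thick, fixed on a pale beech strip (70 x 302 x 8 mm) screwed to the worktop; third from the left. Origin at the centre of its underside, 8 mm above the worktop; the top of the mat, on which things stand, is 12 mm above the worktop. x points across the row to the back, y along the row to the left, z up.
- mat_4: round black rubber mat, 56 mm across and 4 mm thick, fixed on a pale beech strip (70 x 302 x 8 mm) screwed to the worktop; the rightmost (-y) of the row. Origin at the centre of its underside, 8 mm above the worktop; the top of the mat, on which things stand, is 12 mm above the worktop. x points across the row to the back, y along the row to the left, z up.
- rouge_block_center (a point): dark red block of polishing rouge, 28 (x) by 45 (y) mm, 27 mm high: marks the low end of the row. It stands on the worktop about 67 mm beyond one of the two end mats, in line with the row; at which end changes from start to start. Loose, not to be moved. The point is its centre, half-way up.
- beeswax_center (a point): yellow-brown puck of beeswax, 45 mm across, 20 mm high: marks the tall end of the row. It stands on the worktop about 67 mm beyond one of the two end mats, in line with the row; at which end changes from start to start. Loose, not to be moved. The point is its centre, half-way up.
Things that resemble listed ones, but are neither listed nor needed, are in the scene too. Leave any turquoise look-alike of the part that bears bead_pot_blue_center alone. Leave any orange look-alike of the part that bears spirit_tin_center alone.

How it is judged:
At the end, for the whole second after the job is handed in: Tin, tub, jar and black bottle stand in this order on the mats from the rouge block end to the wax end, each upright (0.12 rad), resting on its mat (height within 5 mm), its axis within 14 mm of the mat centre, released and at rest (linear speed of each of tin_grey, bead_pot_blue, flux_jar, spirit_tin below 0.01 m/s and ((horizontal distance between rouge_block_center and mat_1 below 0.11 m and horizontal distance between beeswax_center and mat_4 below 0.11 m and horizontal distance between tin_grey_center and mat_1 below 0.014 m and z of tin_grey_center in the frame of mat_1 between 0.0095 and 0.0195 m and angle between each of tin_grey_center, bead_pot_blue_center, flux_jar_center, spirit_tin_center's own z axis and vertical below 0.12 rad and horizontal distance between bead_pot_blue_center and mat_2 below 0.014 m and z of bead_pot_blue_center in the frame of mat_2 between 0.017 and 0.027 m and horizontal distance between flux_jar_center and mat_3 below 0.014 m and z of flux_jar_center in the frame of mat_3 between 0.025 and 0.035 m and horizontal distance between spirit_tin_center and mat_4 below 0.014 m and z of spirit_tin_center in the frame of mat_4 between 0.063 and 0.073 m) or (horizontal distance between rouge_block_center and mat_4 below 0.11 m and horizontal distance between beeswax_center and mat_1 below 0.11 m and horizontal distance between tin_grey_center and mat_4 below 0.014 m and z of tin_grey_center in the frame of mat_4 between 0.0095 and 0.0195 m and angle between each of tin_grey_center, bead_pot_blue_center, flux_jar_center, spirit_tin_center's own z axis and vertical below 0.12 rad and horizontal distance between bead_pot_blue_center and mat_3 below 0.014 m and z of bead_pot_blue_center in the frame of mat_3 between 0.017 and 0.027 m and horizontal distance between flux_jar_center and mat_2 below 0.014 m and z of flux_jar_center in the frame of mat_2 between 0.025 and 0.035 m and horizontal distance between spirit_tin_center and mat_1 below 0.014 m and z of spirit_tin_center in the frame of mat_1 between 0.063 and 0.073 m))); the robot touches nothing.
It fails at once if the rouge block or the beeswax is pushed more than 25 mm from its place (distance of any of rouge_block_center, beeswax_center from where it was at the start of the episode above 0.025 m).
It fails at once if a container is tipped over (angle between any of tin_grey_center, bead_pot_blue_center, flux_jar_center, spirit_tin_center's own z axis and vertical above 0.7 rad).
It also fails if it takes over 99 s, if anything falls off the work surface, if the arm or the gripper's body presses on something with over 40 N, if the wrist force passes 120 N, or if a joint passes its speed limit or range.

## Robot

A 6-joint arm with a two-finger parallel gripper is mounted at the origin on a cart in front of the work surface, level with it; the furniture and walls round the work are solid. World frame = base frame: x ahead of the robot, y to its left, z up, the work surface at z = 0. Lengths are in m, angles in rad, forces in N, time in s.
With the tool pointing down it reaches from about 0.325 to 1 m from the base axis. Payload 5.1 kg.
Tool frame: the origin (TCP) lies on the centre line of the jaws, within the pads' length; the fingertips stand 14 mm ahead of it and the grasp point (between the pads) lies 5 mm behind it; z points along the fingers, y is the line along which they close (so a half turn about z gives the same grasp; the last joint's range is limited). The gripper opens to 85 mm and grips with 20 to 120 N. Pads are 22 mm wide; open, the fingers measure 114 mm over their backs; the gripper's body (76 mm by 85 mm) begins 54 mm behind the grasp point. The pads swing forward as they close: fully open they stand 13 mm farther back than shut.
Start: joints at [-1.287, 0.124, 1.65, -0, 1.367, -0.083], TCP at [0.233, -0.607, 0.245] pointing down, gripper open.
Joint ranges: [-2.61, 2.61], [-1.02, 2.33], [0.03, 2.71], [-1.35, 4.49], [0.32, 2.68], [-2.91, 2.91]. Speed limits (rad/s): [2.57, 2.57, 3.14, 3.14, 3.14, 3.14].

## Interface

Orientations are given as a unit quaternion [w, x, y, z].
In Python, from station import ctrl gives the robot as it stands. The module is installed in compiled form; this text tells all that it offers.
- The arm moves only by the shell command python3 -m crank 'ROWS' [FORCE]. ROWS is a JSON object of lists of equal length, an entry for each row: "grip": the closure, from 0 (fully open) to 1 (shut); "linear": the shift along the world's x, y, z in m, a list of three; "spin": the turn about the world's z in rad. In form: {"grip": [grip, ...], "linear": [[dx, dy, dz], ...], "spin": [spin, ...]}. A call has 1 to 12 rows; each row is the pose to reach, as a shift and turn from the pose commanded when the call began; what a row does not reach only later rows make up. A row lasts 1/12 s, in which the tool goes at most 41.7 mm and 7.16 degrees, less where a joint would pass 70% of its speed; a pose out of reach is approached as far as the arm can. A call with a gripper value outside its range is refused whole. The fingers move at their own pace and stop on an object; FORCE is the grip in N (left out, the last holds). Time passes only in rows, so rows that repeat a pose let the fingers close. It gives the time, the measured TCP pose, the force, the opening and the grip force at its end, in the units of the state.
- ctrl.observe(): the state, without advancing time (a new reading comes with each control period).
- ctrl.capture(name): name is "side" or "top" or "wrist"; returns a dict with "image" (420x560x3 uint8, red, green, blue), "depth" (420x560 float32, m along the optical axis (not along the pixel's ray), 0 where there is no reading), "K" (3x3 intrinsics, pixels), "dist" ([k1, k2, p1, p2, k3] as OpenCV has them; the pictures are not rectified), "origin" and "rotation" of the camera in the world. Camera axes: x right, y down, z forward; pixel columns grow to the right and rows downward; lengths in m; the calibration is good to about 2 mm. A picture is of the moment at which its call begins.
- ctrl.close_job(): hands the job in; it is judged then, once.
The state is a dict: "t": time; "joint_pos": joint angles; "dq": joint speeds; "joint_torque": joint torques, N m; "tool_pos": TCP position; "eef_rot": TCP orientation; "contact_force": force on the tool from outside, world axes, zero at the start; "wrist_torque": the same for the moment, N m; "width": finger opening in m; "grip_force": force on a finger pad.
Only numpy, scipy, OpenCV 4.12 (cv2) and the standard library are available. Lean on these libraries where they do the work, as an engineer would, in place of code of your own. Each camera call takes 0.05 s, during which the arm holds its last target. There are 200 camera calls.

## Working session

There is one attempt and no reset: what is moved stays moved. The work goes in short steps, Python scripts to look and compute and a shell command to move; the robot and the scene stay as the last step left them, time stands still between calls to the robot, and variables do not carry over. Pictures are saved under pics/ and viewed, at most 14 in all, crops included, and the job is handed in when it is done.

```bash
mkdir -p pics
cat > h.py <<'E'
import numpy as np, cv2
from station import ctrl
def snap(n,f=None):
    c=ctrl.capture(n)
    if f: cv2.imwrite(f'pics/{f}.png',c['image'][:,:,::-1])
    return c
def ray(c,u,v,z):
    p=cv2.undistortPoints(np.array([[[u,v]]],float),np.array(c['K']),np.array(c['dist']))[0,0]
    d=np.array(c['rotation'])@np.array([p[0],p[1],1]); o=np.array(c['origin'])
    return o+d*(z-o[2])/d[2]
def cloud(c):
    h,w=c['depth'].shape; g=np.stack(np.meshgrid(np.arange(w),np.arange(h)),-1).reshape(-1,1,2).astype(float)
    p=cv2.undistortPoints(g,np.array(c['K']),np.array(c['dist'])).reshape(h,w,2)
    q=np.dstack([p,np.ones((h,w))])*c['depth'][...,None]
    return q@np.array(c['rotation']).T+np.array(c['origin'])
E
python3 - <<'E'
from h import *
for n in ('top','side'):
    c=snap(n,n+'0'); print(n,c['origin'],np.round(c['rotation'],2).tolist(),c['K'][0][0])
s=ctrl.observe(); print(s['tool_pos'],s['eef_rot'],s['t'],s['width'])
E
```

```text
top [ 0.44091497 -0.15480798  1.08618677] [0.03, -0.7, 0.72, -0.01] 464.785876814474
side [-0.0091372  -1.24705391  0.55247815] [-0.55, 0.81, -0.19, 0.11] 449.82384529844416
[ 0.23292696 -0.60626865  0.24418859] [-9.31624662e-04  9.83226681e-01  1.82385344e-01 -1.06327967e-04] 0.1 0.08526933219174365
```

Run:
```python
s=open('h.py').read()
s=s.replace("    if f:","    w,x,y,z=c['rotation']; c['rotation']=Rotation.from_quat([x,y,z,w]).as_matrix()\n    if f:").replace("import numpy as np, cv2","import numpy as np, cv2\nfrom scipy.spatial.transform import Rotation")
open('h.py','w').write(s)
```

```text
(no output)
```

View pics/top0.png

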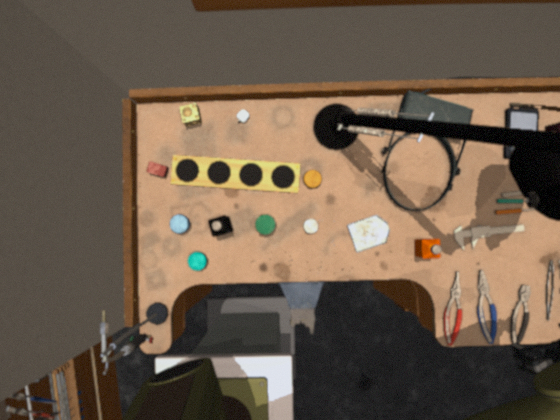

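View pics/side0.png

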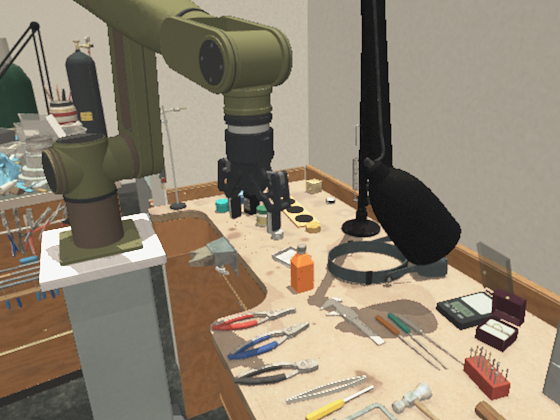

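Top view: rouge at (157,170) left, wax at (313,178) right, mats at (187,170), (219,172), (251,175), (283,177). Tubs: light blue (180,224), turquoise (197,261). Bottles: black (220,226), orange (428,249). Jar (265,224). Grey tin (311,226), with a small grey cube at (243,116) that is not round. The light-blue tub, the black bottle and the round tin fit. I'll enlarge to confirm and measure.

Run:
```python
from h import *
c=snap('top'); im=c['image']; P=cloud(c); 
cv2.imwrite('pics/crop1.png',cv2.resize(im[140:285,140:335,::-1],None,fx=4,fy=4,interpolation=cv2.INTER_CUBIC))
hsv=cv2.cvtColor(im,cv2.COLOR_RGB2HSV)
print('table z',np.median(P[195:205,180:300,2]))
for n,(u,v),r,h in [('rouge',(157,170),12,.027),('wax',(313,178),12,.02),('tub',(180,224),14,.036),('bot',(220,226),15,.106),('jar',(265,224),14,.052),('tin',(311,226),12,.021),('turq',(197,261),14,.036)]:
    Q=P[v-r:v+r+1,u-r:u+r+1]; m=(Q[...,2]>h*.75)&(Q[...,2]<h+.015)
    q=Q[m]; (cc,wh,a)=cv2.minAreaRect(q[:,:2].astype(np.float32)); (ce,rad)=cv2.minEnclosingCircle(q[:,:2].astype(np.float32))
    print(n,m.sum(),'z',np.percentile(q[:,2],[10,90]).round(3),'mean',q.mean(0).round(4),'rect',np.round(cc,4),np.round(wh,3),round(a,1),'col',im[v-3:v+4,u-3:u+4].mean((0,1)).round())
for u,v in [(187,170),(219,172),(251,175),(283,177)]:
    m=np.zeros(im.shape[:2],np.uint8); m[v-15:v+16,u-15:u+16]=hsv[v-15:v+16,u-15:u+16,2]<70
    M=cv2.moments(m,True); print('mat',M['m00'],ray(c,M['m10']/M['m00'],M['m01']/M['m00'],.012).round(4))
```

```text
table z -0.00014588190796116507
rouge 228 z [0.023 0.028] mean [0.5897 0.1395 0.0257] rect [0.5897 0.1394] [0.046 0.027] 72.0 col [185. 105.  89.]
wax 251 z [0.016 0.021] mean [ 0.5569 -0.2214  0.0189] rect [ 0.5571 -0.222 ] [0.04 0.04] 89.0 col [223. 164.  66.]
tub 290 z [0.031 0.037] mean [0.4609 0.0858 0.0341] rect [0.4605 0.0863] [0.041 0.041] 88.4 col [170. 211. 223.]
bot 156 z [0.081 0.106] mean [ 0.453  -0.0121  0.094 ] rect [ 0.453  -0.0106] [0.027 0.029] 12.1 col [120. 108.  93.]
jar 325 z [0.05  0.055] mean [ 0.4541 -0.1109  0.0523] rect [ 0.4544 -0.1105] [0.044 0.043] 43.1 col [ 65. 139.  95.]
tin 176 z [0.018 0.023] mean [ 0.4477 -0.2147  0.0203] rect [ 0.4478 -0.2151] [0.032 0.032] 88.3 col [224. 227. 216.]
turq 292 z [0.031 0.037] mean [0.3752 0.0468 0.034 ] rect [0.3755 0.0478] [0.044 0.041] 89.4 col [ 42. 210. 187.]
mat 343.0 [0.5867 0.0699 0.012 ]
mat 344.0 [ 0.5793 -0.0043  0.012 ]
mat 343.0 [ 0.5722 -0.0785  0.012 ]
mat 344.0 [ 0.5647 -0.1535  0.012 ]
```

View pics/crop1.png

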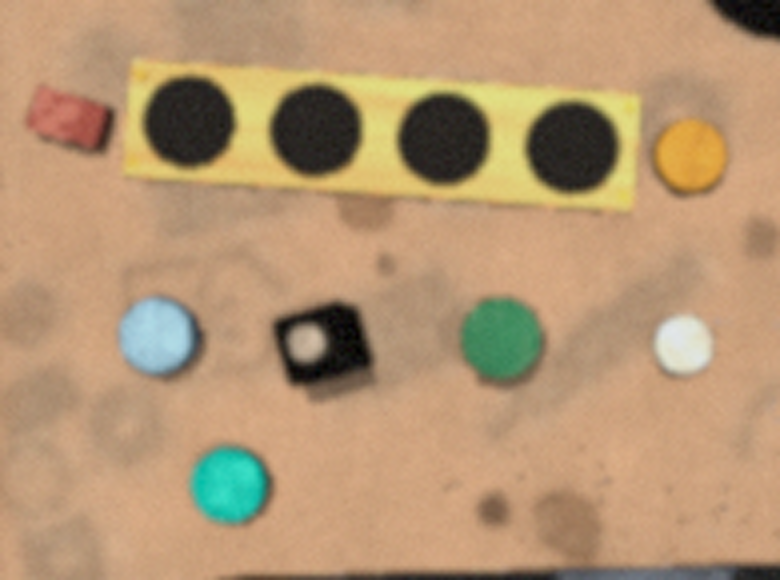

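The crop confirms the picks: light-blue tub at (158,337), black bottle with grey cap at (323,345), jar at (502,338), pale grey round tin at (683,345). The turquoise tub is at (230,485), rouge is at the mat_1 end and wax at the mat_4 end. Measured sizes match the spec, so I'm moving above the tin.

```bash
python3 -m crank '{"grip":[0,0,0,0,0,0,0,0,0,0,0,0],"linear":[[0.05,0.3,0],[0.05,0.3,0],[0.05,0.3,0],[0.05,0.3,0],[0.05,0.3,0],[0.05,0.3,0],[0.05,0.3,0],[0.17,0.391,-0.05],[0.17,0.391,-0.05],[0.17,0.391,-0.05],[0.17,0.391,-0.05],[0.17,0.391,-0.05]],"spin":[1.107,1.107,1.107,1.107,1.107,1.107,1.107,1.107,1.107,1.107,1.107,1.107]}' 30
python3 - <<'E'
from h import *
c=snap('wrist','w1'); s=ctrl.observe(); print(s['tool_pos'],s['eef_rot'],c['origin'],c['rotation'].round(2),c['K'][0][0])
E
```

```text
t: 1.15
tool_pos: [0.4051, -0.2107, 0.1925]
eef_rot: [-0.002, 0.738, 0.675, 0.001]
contact_force: [-0.6, -0.4, -0.7]
width: 0.0854
grip_force: 0.0
[ 0.40391936 -0.21271864  0.19339265] [-1.81637262e-03  7.38501914e-01  6.74248880e-01 -2.67040252e-04] [ 0.41322408 -0.13660196  0.32208024] [[ 1.   -0.09 -0.03]
 [-0.09 -0.95 -0.29]
 [-0.    0.29 -0.96]] 365.877210367725
```

View pics/w1.png

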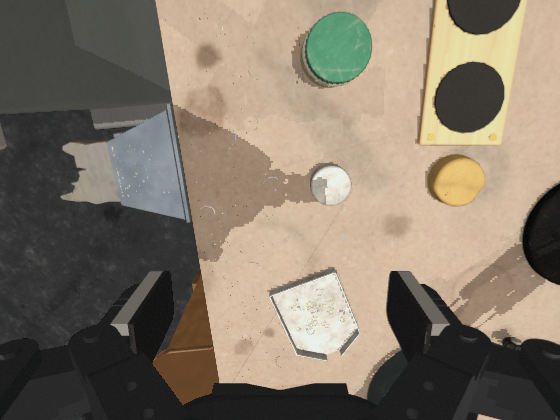

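The wrist view shows the tin at (331,185), the jar at (337,48) and wax at (458,181). Refining the tin from depth.

```bash
cat >> h.py <<'E'
def find(c,xy,z0,z1,r=.04):
    P=cloud(c); m=(abs(P[...,2]-(z0+z1)/2)<(z1-z0)/2)&(np.hypot(P[...,0]-xy[0],P[...,1]-xy[1])<r)
    q=P[m]; cc,wh,a=cv2.minAreaRect(q[:,:2].astype(np.float32))
    print(len(q),'mean',q.mean(0).round(4),'rect',np.round(cc,4),np.round(wh,4),round(a,1)); return q
def st():
    s=ctrl.observe(); x,y=s['eef_rot'][1:3]; print('tcp',np.round(s['tool_pos'],4),'close dir deg',round(np.degrees(2*np.arctan2(y,x))-90,2),'w',round(s['width'],4),'gf',round(s['grip_force'],1),'t',round(s['t'],2))
E
python3 - <<'E'
from h import *
c=snap('wrist'); st()
find(c,(.4478,-.2151),.016,.027); find(c,(.4541,-.1109),.046,.06); find(c,(.557,-.221),.015,.026)
E
```

```text
tcp [ 0.4033 -0.2143  0.1943] close dir deg -5.34 w 0.0853 gf 0.0 t 1.25
1299 mean [ 0.4489 -0.2107  0.0208] rect [ 0.4489 -0.2113] [0.034  0.0344] 40.2
3775 mean [ 0.4551 -0.1078  0.0531] rect [ 0.4552 -0.1081] [0.0452 0.0447] 74.3
1934 mean [ 0.557  -0.2176  0.0192] rect [ 0.5581 -0.2184] [0.0418 0.0414] 87.2
```

```bash
python3 -m crank '{"grip":[0,0,0,0,0,0,0,0.7,0.7,0.7,0.7,0.7],"linear":[[0.045,0.002,-0.02],[0.045,0.002,-0.06],[0.045,0.002,-0.1],[0.045,0.002,-0.14],[0.045,0.002,-0.165],[0.045,0.002,-0.177],[0.045,0.002,-0.177],[0.045,0.002,-0.177],[0.045,0.002,-0.177],[0.045,0.002,-0.177],[0.045,0.002,-0.177],[0.045,0.002,-0.177]],"spin":[0,0,0,0,0,0,0,0,0,0,0,0]}' 30
python3 -m crank '{"grip":[0.8,0.8,0.8,0.8],"linear":[[0,0,0],[0,0,0],[0,0,0],[0,0,0]],"spin":[0,0,0,0]}' 30
```

```text
t: 2.25
tool_pos: [0.4494, -0.2147, 0.0206]
eef_rot: [0.002, 0.74, 0.672, 0.0]
contact_force: [-0.4, -0.5, 3.8]
width: 0.0323
grip_force: 29.4
t: 2.58
tool_pos: [0.4494, -0.2147, 0.0206]
eef_rot: [0.002, 0.74, 0.672, 0.0]
contact_force: [-2.2, -0.2, 6.3]
width: 0.0321
grip_force: 29.5
```

```bash
python3 -m crank '{"grip":[0.8,0.8,0.8,0.8,0.8,0.8],"linear":[[0,0,0.02],[0,0,0.04],[0,0,0.06],[0,0,0.06],[0,0,0.06],[0,0,0.06]],"spin":[0,0,0,0,0,0]}' 30
python3 - <<'E'
from h import *
st(); snap('wrist','w2')
E
```

```text
t: 3.08
tool_pos: [0.4478, -0.2135, 0.0779]
eef_rot: [-0.0, 0.741, 0.672, -0.0]
contact_force: [0.9, 0.4, -0.9]
width: 0.0324
grip_force: 30.2
tcp [ 0.4478 -0.2135  0.0779] close dir deg -5.55 w 0.0324 gf 30.2 t 3.08
```

View pics/w2.png

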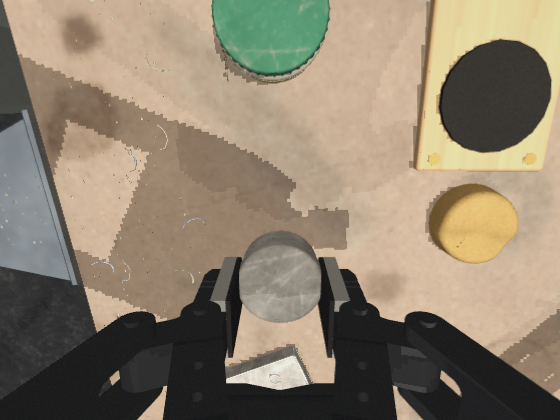

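The tin is held level at (280,278) between the pads. Measuring its offset from the TCP.

Run:
```python
from h import *
c=snap('wrist'); st(); q=find(c,(.448,-.2135),.055,.105,.016); print(np.percentile(q[:,2],[5,50,95]))
im=c['image']; hsv=cv2.cvtColor(im,cv2.COLOR_RGB2HSV)
P=cloud(c)
for y,x in [(.0699,.5867),(-.0043,.5793),(-.0785,.5722),(-.1535,.5647)]:
    m=(hsv[...,2]<60)&(np.hypot(P[...,0]-x,P[...,1]-y)<.034)&(abs(P[...,2]-.012)<.006)
    if m.sum()>500:
        M=cv2.moments(m.astype(np.uint8),True);print('mat',m.sum(),ray(c,M['m10']/M['m00'],M['m01']/M['m00'],.012).round(4))
```

```text
tcp [ 0.4472 -0.2132  0.077 ] close dir deg -5.56 w 0.0323 gf 30.2 t 3.18
4208 mean [ 0.4477 -0.2118  0.0781] rect [ 0.4483 -0.2126] [0.0303 0.0307] 36.3
[0.07654941 0.07758184 0.07882897]
mat 7914 [ 0.5643 -0.1491  0.012 ]
```

```bash
python3 -m crank '{"grip":[0.8,0.8,0.8,0.8,0.8,0.8,0.8,0.8,0.8,0.8,0.8,0.8],"linear":[[0.02,0,0.035],[0.04,0.02,0.06],[0.07,0.04,0.06],[0.1,0.07,0.06],[0.12,0.105,0.06],[0.139,0.14,0.06],[0.139,0.18,0.06],[0.139,0.22,0.06],[0.139,0.255,0.06],[0.139,0.284,0.06],[0.139,0.284,0.06],[0.139,0.284,0.06]],"spin":[0,0,0,0,0,0,0,0,0,0,0,0]}' 30
python3 - <<'E'
from h import *
st(); c=snap('wrist','w3'); st()
im=c['image']; hsv=cv2.cvtColor(im,cv2.COLOR_RGB2HSV); P=cloud(c)
for y,x in [(.0699,.5867),(-.0043,.5793),(-.0785,.5722),(-.1535,.5647)]:
    m=(hsv[...,2]<60)&(np.hypot(P[...,0]-x,P[...,1]-y)<.034)&(abs(P[...,2]-.012)<.006)
    if m.sum()>500:
        M=cv2.moments(m.astype(np.uint8),True);print('mat',m.sum(),ray(c,M['m10']/M['m00'],M['m01']/M['m00'],.012).round(4))
find(c,(.5897,.1395),.02,.033)
E
```

```text
t: 4.18
tool_pos: [0.5862, 0.0716, 0.1367]
eef_rot: [-0.001, 0.74, 0.673, -0.001]
contact_force: [-0.4, 0.2, 0.6]
width: 0.0325
grip_force: 30.3
tcp [0.5862 0.0716 0.1367] close dir deg -5.38 w 0.0325 gf 30.3 t 4.18
tcp [0.5864 0.0705 0.1369] close dir deg -5.48 w 0.0317 gf 30.3 t 4.23
mat 3035 [0.5852 0.0733 0.012 ]
3086 mean [0.591  0.1431 0.0267] rect [0.5907 0.1424] [0.0443 0.0275] 71.9
```

View pics/w3.png

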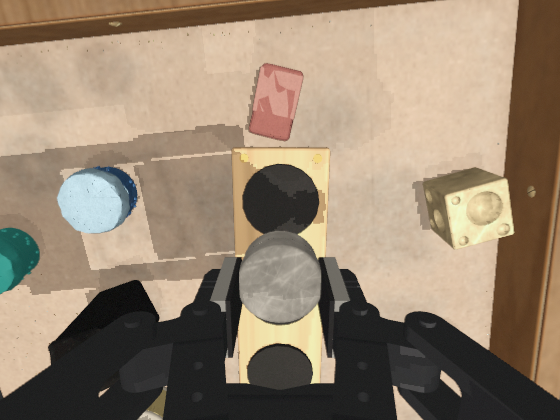

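The tin hangs in line with mat_1 (281,200), and rouge (275,102) is clear. Lowering, releasing and rising.

```bash
python3 -m crank '{"grip":[0.8,0.8,0.8,0.8,0.8,0.8,0.8,0.8,0.8,0.8],"linear":[[0,0,-0.035],[0,0,-0.07],[0,0,-0.09],[0,0,-0.096],[0,0,-0.1],[0,0,-0.102],[0,0,-0.104],[0,0,-0.104],[0,0,-0.104],[0,0,-0.104]],"spin":[0,0,0,0,0,0,0,0,0,0]}' 30
python3 -m crank '{"grip":[0.6,0.4,0.2,0,0,0,0,0,0,0],"linear":[[0,0,0],[0,0,0],[0,0,0],[0,0,0],[0,0,0.02],[0,0,0.06],[0,0,0.1],[0,0,0.127],[0,0,0.127],[0,0,0.127]],"spin":[0,0,0,0,0,0,0,0,0,0]}' 30
python3 - <<'E'
from h import *
st(); c=snap('wrist'); find(c,(.5865,.0715),.028,.04); find(c,(.461,.087),.031,.045)
c=snap('top');find(c,(.5865,.0715),.028,.04)
E
```

```text
t: 5.07
tool_pos: [0.5879, 0.0703, 0.0356]
eef_rot: [0.001, 0.741, 0.672, 0.001]
contact_force: [-0.2, 0.2, -0.4]
width: 0.0322
grip_force: 30.3
t: 5.9
tool_pos: [0.5886, 0.0703, 0.1643]
eef_rot: [0.002, 0.741, 0.672, 0.002]
contact_force: [-0.5, -0.1, -0.1]
width: 0.0854
grip_force: 0.0
tcp [0.5886 0.0703 0.1643] close dir deg -5.55 w 0.0854 gf 0.0 t 5.9
1665 mean [0.5893 0.0732 0.0328] rect [0.5892 0.0724] [0.0349 0.0335] 85.4
2655 mean [0.4642 0.0911 0.0352] rect [0.4628 0.0907] [0.0419 0.0433] 84.9
174 mean [0.5878 0.0691 0.032 ] rect [0.5871 0.0689] [0.0325 0.0327] 44.2
```

```bash
python3 -m crank '{"grip":[0,0,0,0,0,0,0,0,0,0,0,0],"linear":[[-0.04,0.006,0],[-0.08,0.012,0],[-0.12,0.018,0],[-0.126,0.018,0],[-0.126,0.018,-0.04],[-0.126,0.018,-0.08],[-0.126,0.018,-0.12],[-0.126,0.018,-0.135],[-0.126,0.018,-0.143],[-0.126,0.018,-0.143],[-0.126,0.018,-0.143],[-0.126,0.018,-0.143]],"spin":[0,0,0,0,0,0,0,0,0,0,0,0]}' 25
python3 -m crank '{"grip":[0.6,0.6,0.6,0.6,0.6,0.6,0.6,0.6],"linear":[[0,0,0],[0,0,0],[0,0,0],[0,0,0],[0,0,0],[0,0,0],[0,0,0],[0,0,0]],"spin":[0,0,0,0,0,0,0,0]}' 25
python3 -m crank '{"grip":[0.6,0.6,0.6,0.6,0.6,0.6,0.6,0.6],"linear":[[0,0,0.01],[0,0,0.03],[0,0,0.07],[0,0,0.1],[0,0,0.12],[0,0,0.12],[0,0,0.12],[0,0,0.12]],"spin":[0,0,0,0,0,0,0,0]}' 25
python3 - <<'E'
from h import *
st(); c=snap('wrist','w4'); s=ctrl.observe()['tool_pos']; q=find(c,s[:2],s[2]-.01,s[2]+.04,.018); print(np.percentile(q[:,2],[5,50,95]))
E
```

```text
t: 7.0
tool_pos: [0.4625, 0.0883, 0.0197]
eef_rot: [0.001, 0.741, 0.672, 0.001]
contact_force: [0.4, 0.6, -0.5]
width: 0.0857
grip_force: 0.0
t: 7.67
tool_pos: [0.4618, 0.0883, 0.0194]
eef_rot: [0.0, 0.741, 0.672, 0.001]
contact_force: [-1.9, 0.1, 6.1]
width: 0.0409
grip_force: 25.0
t: 8.33
tool_pos: [0.4601, 0.0882, 0.1372]
eef_rot: [-0.001, 0.741, 0.672, -0.001]
contact_force: [-0.6, 0.7, -0.5]
width: 0.0409
grip_force: 25.7
tcp [0.4601 0.0882 0.1372] close dir deg -5.56 w 0.0409 gf 25.7 t 8.33
6800 mean [0.46   0.0892 0.1533] rect [0.4598 0.0882] [0.0357 0.0358] 83.1
[0.15211527 0.15335331 0.15451106]
```

View pics/w4.png

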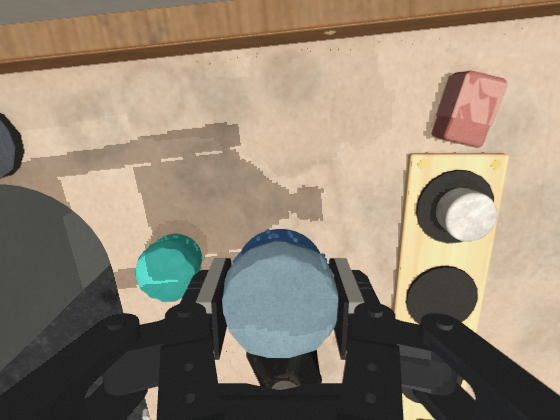

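```bash
python3 -m crank '{"grip":[0.6,0.6,0.6,0.6,0.6,0.6,0.6,0.6,0.6,0.6,0.6,0.6],"linear":[[0.035,0,0],[0.07,0,0],[0.1,-0.02,0],[0.118,-0.05,0],[0.118,-0.08,0],[0.118,-0.09,0],[0.118,-0.09,-0.03],[0.118,-0.09,-0.07],[0.118,-0.09,-0.095],[0.118,-0.09,-0.101],[0.118,-0.09,-0.105],[0.118,-0.09,-0.105]],"spin":[0,0,0,0,0,0,0,0,0,0,0,0]}' 25
python3 -m crank '{"grip":[0.6,0.6,0.4,0.2,0,0,0,0,0,0,0,0],"linear":[[0,0,0],[0,0,0],[0,0,0],[0,0,0],[0,0,0],[0,0,0],[0,0,0.02],[0,0,0.06],[0,0,0.1],[0,0,0.127],[0,0,0.127],[0,0,0.127]],"spin":[0,0,0,0,0,0,0,0,0,0,0,0]}' 25
python3 - <<'E'
from h import *
st(); c=snap('wrist'); find(c,(.579,-.002),.042,.055); find(c,(.5865,.0715),.028,.04)
c=snap('top');find(c,(.579,-.002),.042,.055)
E
```

```text
t: 9.38
tool_pos: [0.5776, -0.0013, 0.032]
eef_rot: [-0.001, 0.741, 0.672, -0.001]
contact_force: [0.1, 0.8, -0.9]
width: 0.0412
grip_force: 25.9
t: 10.38
tool_pos: [0.5807, -0.0019, 0.1634]
eef_rot: [0.002, 0.741, 0.672, 0.002]
contact_force: [-0.6, -0.0, -0.3]
width: 0.0855
grip_force: 0.0
tcp [ 0.5807 -0.0019  0.1634] close dir deg -5.56 w 0.0855 gf 0.0 t 10.38
2818 mean [0.5811 0.0018 0.0472] rect [0.581  0.0008] [0.0425 0.0424] 87.2
2098 mean [0.5893 0.0724 0.0328] rect [0.5895 0.0724] [0.034  0.0343] 83.5
127 mean [ 0.5773 -0.0135  0.0467] rect [ 0.5775 -0.0151] [0.0205 0.0395] 80.9
```

```bash
python3 -m crank '{"grip":[0,0,0,0,0,0,0,0,0,0,0,0],"linear":[[-0.01,-0.04,0],[-0.03,-0.075,0],[-0.06,-0.1,0],[-0.1,-0.107,0],[-0.1245,-0.107,0],[-0.1245,-0.107,-0.03],[-0.1245,-0.107,-0.07],[-0.1245,-0.107,-0.11],[-0.1245,-0.107,-0.13],[-0.1245,-0.107,-0.14],[-0.1245,-0.107,-0.14],[-0.1245,-0.107,-0.14]],"spin":[0,0,0,0,0,0,0,0,0,0,0,0]}' 30
python3 -m crank '{"grip":[0.6,0.6,0.6,0.6,0.6,0.6,0.6,0.6],"linear":[[0,0,0],[0,0,0],[0,0,0],[0,0,0],[0,0,0],[0,0,0],[0,0,0],[0,0,0]],"spin":[0,0,0,0,0,0,0,0]}' 30
python3 -m crank '{"grip":[0.6,0.6,0.6,0.6,0.6,0.6,0.6,0.6],"linear":[[0,0,0.01],[0,0,0.03],[0,0,0.07],[0,0,0.1],[0,0,0.12],[0,0,0.12],[0,0,0.12],[0,0,0.12]],"spin":[0,0,0,0,0,0,0,0]}' 30
python3 - <<'E'
from h import *
st(); c=snap('wrist','w5'); s=ctrl.observe()['tool_pos']; q=find(c,s[:2],s[2],s[2]+.06,.018); print(np.percentile(q[:,2],[5,50,95]))
E
```

```text
t: 11.48
tool_pos: [0.4542, -0.1086, 0.0198]
eef_rot: [-0.001, 0.741, 0.672, -0.0]
contact_force: [-0.1, -0.1, 0.1]
width: 0.0851
grip_force: 0.0
t: 12.15
tool_pos: [0.4559, -0.1092, 0.0222]
eef_rot: [0.001, 0.741, 0.672, 0.001]
contact_force: [-0.4, 1.0, 6.4]
width: 0.0454
grip_force: 30.7
t: 12.82
tool_pos: [0.4536, -0.1084, 0.1392]
eef_rot: [-0.001, 0.741, 0.672, -0.0]
contact_force: [0.1, -0.2, -1.6]
width: 0.0455
grip_force: 31.4
tcp [ 0.4536 -0.1084  0.1392] close dir deg -5.55 w 0.0455 gf 31.4 t 12.82
8561 mean [ 0.4533 -0.1075  0.1702] rect [ 0.4533 -0.1081] [0.0355 0.0359] 78.2
[0.16924922 0.1701156  0.17096808]
```

View pics/w5.png

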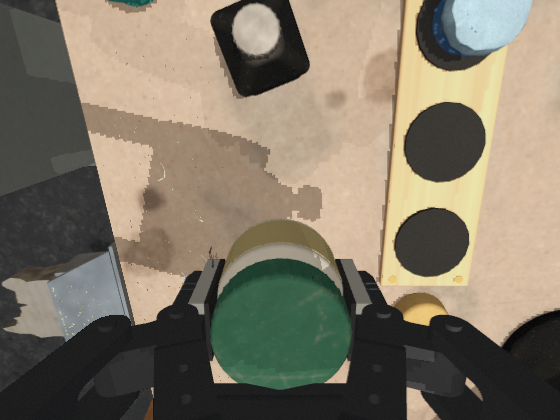

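Jar held upright; the empty mats are at (445,142) and (432,242), so mat_3 is the upper one next to the tub. Placing.

```bash
python3 -m crank '{"grip":[0.6,0.6,0.6,0.6,0.6,0.6,0.6,0.6,0.6,0.6,0.6,0.6],"linear":[[0.035,0.01,0],[0.07,0.02,0],[0.1,0.03,0],[0.1175,0.0325,0],[0.1175,0.0325,0],[0.1175,0.0325,-0.03],[0.1175,0.0325,-0.065],[0.1175,0.0325,-0.09],[0.1175,0.0325,-0.099],[0.1175,0.0325,-0.103],[0.1175,0.0325,-0.106],[0.1175,0.0325,-0.106]],"spin":[0,0,0,0,0,0,0,0,0,0,0,0]}' 30
python3 -m crank '{"grip":[0.6,0.6,0.4,0.2,0,0,0,0,0,0,0,0],"linear":[[0,0,0],[0,0,0],[0,0,0],[0,0,0],[0,0,0],[0,0,0],[0,0,0.02],[0,0,0.06],[0,0,0.1],[0,0,0.127],[0,0,0.127],[0,0,0.127]],"spin":[0,0,0,0,0,0,0,0,0,0,0,0]}' 30
python3 -m crank '{"grip":[0,0,0,0,0,0,0,0,0,0],"linear":[[-0.03,-0.03,0.03],[-0.06,-0.05,0.06],[-0.09,-0.05,0.06],[-0.12,-0.05,0.06],[-0.12,-0.05,0.06],[-0.12,-0.05,0.06],[-0.12,-0.05,0.06],[-0.12,-0.05,0.06],[-0.12,-0.05,0.06],[-0.12,-0.05,0.06]],"spin":[0.35,0.35,0.35,0.35,0.35,0.35,0.35,0.35,0.35,0.35]}' 30
python3 - <<'E'
from h import *
st(); c=snap('wrist','w6'); find(c,(.572,-.0765),.058,.071); q=find(c,(.453,-.0106),.03,.085,.045)
q=find(c,(.453,-.0106),.06,.085,.045); q=find(c,(.453,-.0106),.098,.115,.03)
E
```

```text
t: 13.87
tool_pos: [0.5721, -0.0765, 0.0347]
eef_rot: [0.0, 0.741, 0.672, 0.0]
contact_force: [1.0, 0.1, 0.1]
width: 0.0458
grip_force: 31.3
t: 14.87
tool_pos: [0.5737, -0.0766, 0.1643]
eef_rot: [0.002, 0.741, 0.672, 0.002]
contact_force: [0.6, -0.7, -0.9]
width: 0.0853
grip_force: 0.0
t: 15.7
tool_pos: [0.4527, -0.1261, 0.2208]
eef_rot: [-0.001, 0.612, 0.791, -0.0]
contact_force: [0.2, -0.3, -0.1]
width: 0.0853
grip_force: 0.0
tcp [ 0.4527 -0.1261  0.2208] close dir deg 14.54 w 0.0853 gf 0.0 t 15.7
2670 mean [ 0.5724 -0.0745  0.0649] rect [ 0.5738 -0.0751] [0.0447 0.0453] 53.2
2538 mean [ 0.4526 -0.0111  0.0725] rect [ 0.4548 -0.0074] [0.0403 0.0431] 15.0
2345 mean [ 0.4531 -0.0103  0.0749] rect [ 0.455  -0.0074] [0.04   0.0431] 15.0
975 mean [ 0.4545 -0.008   0.1058] rect [ 0.4547 -0.0076] [0.0202 0.0202] 18.6
```

View pics/w6.png

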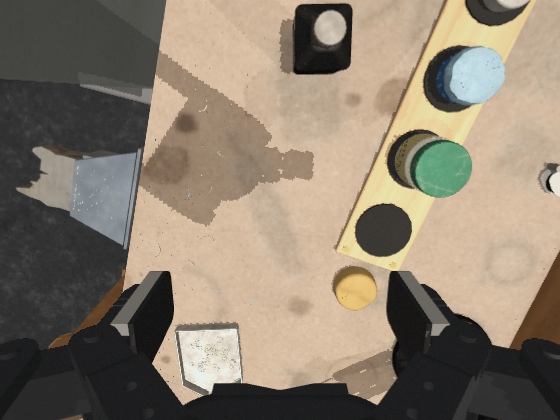

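Bottle at (322,38), upright, faces aligned with the jaws (15.0° vs 14.5°). Grasping at 64 mm.

```bash
python3 -m crank '{"grip":[0,0,0,0,0,0,0,0,0,0,0,0],"linear":[[0.002,0.04,0],[0.002,0.08,0],[0.002,0.117,0],[0.002,0.117,0],[0.002,0.117,-0.03],[0.002,0.117,-0.07],[0.002,0.117,-0.11],[0.002,0.117,-0.14],[0.002,0.117,-0.155],[0.002,0.117,-0.16],[0.002,0.117,-0.16],[0.002,0.117,-0.16]],"spin":[0.008,0.008,0.008,0.008,0.008,0.008,0.008,0.008,0.008,0.008,0.008,0.008]}' 40
python3 -m crank '{"grip":[0.6,0.6,0.6,0.6,0.6,0.6,0.6,0.6],"linear":[[0,0,0],[0,0,0],[0,0,0],[0,0,0],[0,0,0],[0,0,0],[0,0,0],[0,0,0]],"spin":[0,0,0,0,0,0,0,0]}' 40
python3 -m crank '{"grip":[0.6,0.6,0.6,0.6,0.6,0.6,0.6,0.6],"linear":[[0,0,0.01],[0,0,0.03],[0,0,0.06],[0,0,0.08],[0,0,0.08],[0,0,0.08],[0,0,0.08],[0,0,0.08]],"spin":[0,0,0,0,0,0,0,0]}' 40
python3 - <<'E'
from h import *
st(); c=snap('wrist','w7'); s=ctrl.observe()['tool_pos']; q=find(c,s[:2],s[2]+.035,s[2]+.06,.02); print(np.percentile(q[:,2],[5,50,95]))
E
```

```text
t: 16.75
tool_pos: [0.4551, -0.0095, 0.0623]
eef_rot: [0.001, 0.609, 0.793, 0.0]
contact_force: [-0.0, -0.4, 0.1]
width: 0.0853
grip_force: 0.0
t: 17.42
tool_pos: [0.4548, -0.0094, 0.0626]
eef_rot: [0.001, 0.609, 0.793, 0.0]
contact_force: [-1.8, -0.6, 5.7]
width: 0.039
grip_force: 40.5
t: 18.08
tool_pos: [0.4526, -0.0091, 0.1392]
eef_rot: [-0.002, 0.609, 0.793, -0.001]
contact_force: [0.1, 0.4, -1.7]
width: 0.0393
grip_force: 41.3
tcp [ 0.4526 -0.0091  0.1392] close dir deg 14.95 w 0.0393 gf 41.3 t 18.08
4350 mean [ 0.4533 -0.0035  0.1823] rect [ 0.452  -0.0054] [0.0275 0.0195] 3.4
[0.17595838 0.18262091 0.18402681]
```

View pics/w7.png

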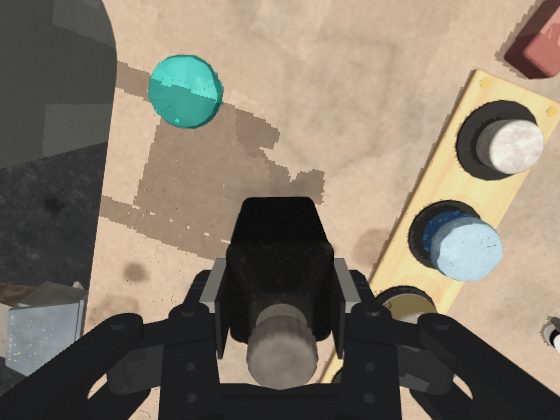

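Bottle gripped upright and clear of the worktop. Carrying it round the front to mat_4 with the jaws turned back square to the row.

```bash
python3 -m crank '{"grip":[0.6,0.6,0.6,0.6,0.6,0.6,0.6,0.6,0.6,0.6,0.6,0.6],"linear":[[0,-0.02,0.01],[0,-0.055,0.02],[0,-0.09,0.02],[0.01,-0.12,0.02],[0.03,-0.1425,0.02],[0.06,-0.1425,0.02],[0.09,-0.1425,0.02],[0.105,-0.1425,0.02],[0.111,-0.1425,0.01],[0.111,-0.1425,-0.01],[0.111,-0.1425,-0.03],[0.111,-0.1425,-0.03]],"spin":[-0.05,-0.15,-0.25,-0.36,-0.36,-0.36,-0.36,-0.36,-0.36,-0.36,-0.36,-0.36]}' 40
python3 - <<'E'
from h import *
st(); c=snap('wrist','w8')
E
```

```text
t: 19.13
tool_pos: [0.5605, -0.1501, 0.1043]
eef_rot: [-0.005, 0.741, 0.671, -0.003]
contact_force: [-1.5, 0.2, -3.7]
width: 0.0392
grip_force: 41.3
tcp [ 0.5605 -0.1501  0.1043] close dir deg -5.66 w 0.0392 gf 41.3 t 19.13
```

View pics/w8.png

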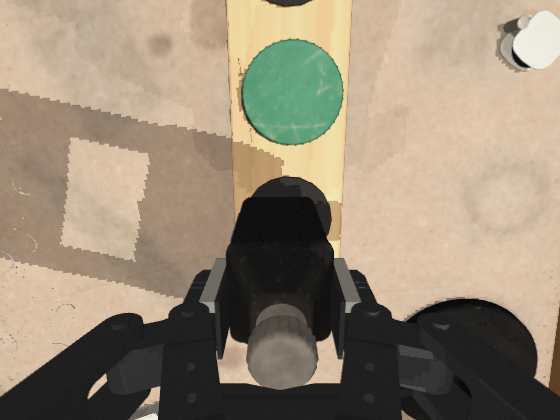

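The bottle is over mat_4 (290,210), about 3 mm short in x. Correcting and lowering.

```bash
python3 -m crank '{"grip":[0.6,0.6,0.6,0.6,0.6,0.6,0.6,0.6],"linear":[[0.002,0,-0.01],[0.002,0,-0.02],[0.002,0,-0.026],[0.002,0,-0.029],[0.002,0,-0.031],[0.002,0,-0.031],[0.002,0,-0.031],[0.002,0,-0.031]],"spin":[0,0,0,0,0,0,0,0]}' 40
```

```text
t: 19.85
tool_pos: [0.5675, -0.1519, 0.081]
eef_rot: [0.001, 0.741, 0.671, 0.0]
contact_force: [-0.3, 0.3, -1.5]
width: 0.039
grip_force: 41.4
```

```bash
python3 -m crank '{"grip":[0.6,0.6,0.6,0.6,0.6,0.6],"linear":[[-0.002,0,-0.002],[-0.002,0,-0.004],[-0.002,0,-0.005],[-0.002,0,-0.005],[-0.002,0,-0.005],[-0.002,0,-0.005]],"spin":[0,0,0,0,0,0]}' 40
```

```text
t: 20.35
tool_pos: [0.5651, -0.1518, 0.0753]
eef_rot: [0.0, 0.741, 0.671, 0.0]
contact_force: [0.1, 0.1, -1.6]
width: 0.0389
grip_force: 41.4
```

```bash
python3 -m crank '{"grip":[0.6,0.6,0.6,0.6,0.5,0.4,0.2,0,0,0,0],"linear":[[0,0,-0.001],[0,0,-0.001],[0,0,-0.001],[0,0,-0.001],[0,0,-0.001],[0,0,-0.001],[0,0,-0.001],[0,0,-0.001],[0,0,-0.001],[0,0,-0.001],[0,0,-0.001]],"spin":[0,0,0,0,0,0,0,0,0,0,0]}' 40
python3 -m crank '{"grip":[0,0,0,0,0,0,0,0,0,0],"linear":[[0,0,0.01],[0,0,0.04],[0,0,0.08],[0,0,0.12],[0,0,0.14],[-0.04,0,0.14],[-0.08,-0.03,0.14],[-0.11,-0.06,0.14],[-0.14,-0.1,0.14],[-0.17,-0.13,0.14]],"spin":[0,0,0,0,0,0,0,0,0,0]}' 40
python3 -m crank '{"grip":[0,0,0,0,0,0],"linear":[[-0.03,-0.03,0],[-0.05,-0.06,0],[-0.06,-0.1,0],[-0.06,-0.14,0],[-0.06,-0.14,0],[-0.06,-0.14,0]],"spin":[0,0,0,0,0,0]}' 40
python3 - <<'E'
from h import *
st(); c=snap('top'); im=c['image']
cv2.imwrite('pics/crop2.png',cv2.resize(im[130:285,140:335,::-1],None,fx=4,fy=4,interpolation=cv2.INTER_CUBIC))
M=[(.5867,.0699),(.5793,-.0043),(.5722,-.0785),(.5647,-.1535)]
for m,(a,b) in zip(M,[(.028,.04),(.042,.055),(.058,.071),(.075,.125)]): find(c,m,a,b)
find(c,(.5897,.1395),.02,.033);find(c,(.557,-.2214),.015,.026)
E
```

```text
t: 21.27
tool_pos: [0.5651, -0.1518, 0.0744]
eef_rot: [0.0, 0.741, 0.671, 0.0]
contact_force: [-0.2, 0.2, -0.1]
width: 0.0853
grip_force: 0.0
t: 22.1
tool_pos: [0.4062, -0.2695, 0.2155]
eef_rot: [0.001, 0.741, 0.672, 0.0]
contact_force: [1.0, -0.5, 0.1]
width: 0.0854
grip_force: 0.0
t: 22.6
tool_pos: [0.3467, -0.4103, 0.2147]
eef_rot: [-0.0, 0.742, 0.67, 0.0]
contact_force: [1.1, 0.9, 0.0]
width: 0.0852
grip_force: 0.0
tcp [ 0.3467 -0.4103  0.2147] close dir deg -5.85 w 0.0852 gf 0.0 t 22.6
177 mean [0.588  0.069  0.0319] rect [0.5882 0.0694] [0.0331 0.0333] 66.6
273 mean [ 0.5797 -0.0034  0.0465] rect [ 0.5801 -0.0033] [0.0406 0.0412] 88.8
328 mean [ 0.5728 -0.0783  0.0642] rect [ 0.5731 -0.079 ] [0.0441 0.0438] 43.1
358 mean [ 0.5624 -0.1523  0.094 ] rect [ 0.5638 -0.1522] [0.0427 0.0406] 82.5
225 mean [0.5898 0.1396 0.0259] rect [0.59   0.1402] [0.0456 0.0275] 71.9
248 mean [ 0.5569 -0.2211  0.0188] rect [ 0.5572 -0.222 ] [0.0394 0.0395] 89.0
```

View pics/crop2.png

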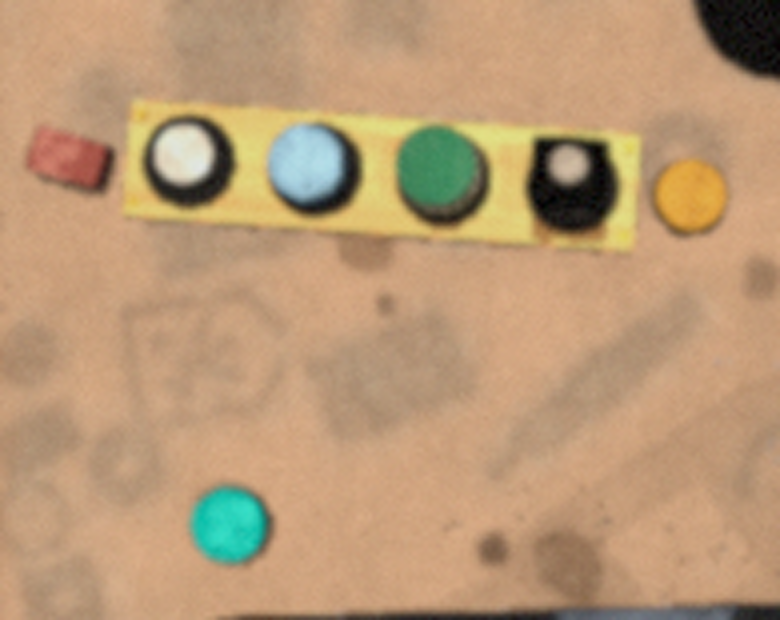

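All four stand upright in the right order within about 2 mm of their mat centres, rouge and wax have not moved, and the arm is clear.

```bash
python3 -c "
from station import ctrl
print(ctrl.close_job())"
```

```text
the job is handed in; nothing more can be done
None
```

The job is handed in (no verdict came back): from the rouge end to the wax end, tin, tub, jar and bottle stand upright within about 2 mm of their mat centres by the last top view, with rouge and wax unmoved.

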